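# Fit the battery pack in a worksite radio and snap its battery door shut

## Task

The worksite radio lies face down on soft foam with its battery door open. Fit the loose rectangular battery pack into the open bay, terminal nose towards the hinge and fully down on the bay floor; then swing the door over and press its far edge down until the spring catch clicks and the door stays fully shut by itself. Build the push up gradually and feel for the click, for the thin door and the casing crack above about 30 N, and leave everything else on the bench where it is.

Things in the scene. Friction and masses are not known exactly. Their poses are not given: they have to be found in the camera images.
- pack_center (a point): centre (half-way up) of the loose black battery pack with grey sleeve: a block 36 mm wide (its x), 66 long (its y), 30 tall (its z), about 180 g, flat on the bench. A terminal nose 14 mm wide, 5 long, 8 tall juts from its +y end, 3 to 11 mm above the underside. Grip it across the 36 mm width
- bay (a point): centre of the bay floor: z up, y towards the door's hinge, x along the hinge. Ledges 12 mm high form a pocket 39 x 69 mm centred here, top edges chamfered 3 mm, with an 18 mm wide notch at the +y end for the pack's nose. The seated pack has its centre 15 mm above this point and its axes along the bay's; its upper 18 mm stand free, with 26 mm for a finger on either side of its width
- bay_mouth (a point): 34 mm straight above bay, level with the back of the grey radio (190 x 300 x 85 mm, face down, rubber corners 3 mm proud). The mouth is 88 mm along x and goes from -49 to +41 mm along y. The radio lies on two soft, sluggish foam blocks: under a firm push it sinks straight down by a centimetre or more, with all its points, and comes back up when the push ends or the catch gives
- door_hinge (a point): middle of the battery door's hinge line, half-way through its thickness, 2 mm above the back, 49 mm from the bay centre along the bay's +y. Turns with the door: y points from far edge to hinge, z out of the outer face. The door is a flat grey plate 104 mm along the hinge, 106 from hinge to far edge, 4 thick; a tongue 24 wide, 13 long hangs inside, 12 to 16 mm from the far edge
- door_edge (a point): the place to press: on the door's outer face, in the middle, on the thumb ribs 8 mm from the far edge, 98 mm from the hinge line. With the door shut it lies 4 mm above the bay's mouth level and 49 mm from the bay centre along the bay's -y. Turns with the door: z points out of the outer face
- door (a joint): door angle, rad: 0 = shut and clicked, 2.3 = wide open. It stays where it is left (0.7 N at the far edge moves it). Below about 0.08 its tongue meets the steel nib of the catch in the bay's far wall; it resists, then snaps to 0 at 9 to 17 N on door_edge (differs from radio to radio; more nearer the hinge). Let go before the snap, it springs back to 0.05 or more
- screwdriver: bystander: black-handled screwdriver, 190 mm long, lying; origin under its middle
- old_pack: bystander: old pack of three round cells side by side in a dark sleeve, 65 by 58 by 20 mm; origin at the centre of its underside
- meter: bystander: black multimeter lying on its back, 150 by 78 by 42 mm; origin at the centre of its underside
- tray: bystander: white divided parts tray with screws, 100 by 140 by 25 mm; origin at the centre of its underside
- speaker: bystander: loose loudspeaker, 110 mm across and 51 mm tall, cone up; origin at the centre of its underside
- spray: bystander: upright aluminium spray can with a paper label and white cap, 52 mm across and 170 mm tall; origin at the centre of its underside
- tape: bystander: roll of black tape lying flat, 68 mm across and 18 mm tall; origin at the centre of its underside
Not all that is in view belongs to the job. Leave any blue or purple look-alike of the part that bears pack_center alone.

How it is judged:
On the way:
1. the pack sits fully down in its pocket, nose towards the hinge, and is let go while the door is still open (horizontal distance between pack_center and bay below 0.004 m and z of pack_center in the frame of bay below 0.0175 m and angle between the y axis of pack_center and the y axis of bay, either way round below 0.1 rad and angle between pack_center's own z axis and vertical below 0.06 rad and value of joint door above 0.8 rad and contact force between each of the arm, the fingers and pack below 0.1 N), for 0.2 s.
At the end, for the whole second after the job is handed in: the door is shut and held by its catch (under 0.02 rad); under it the pack rests in its pocket: centre within 4 mm of the bay's horizontally and less than 17.5 mm above its floor, level within 0.06 rad, in line within 0.1 rad, nose at the hinge end (value of joint door below 0.02 rad and horizontal distance between pack_center and bay below 0.004 m and z of pack_center in the frame of bay below 0.0175 m and angle between the y axis of pack_center and the y axis of bay, either way round below 0.1 rad and angle between pack_center's own z axis and vertical below 0.06 rad and linear speed of pack below 0.02 m/s); the robot touches nothing.
It fails at once if the robot pushes the radio's casing or its door with more than 30 N (contact force between any of the arm, the fingers and radio above 30 N or contact force between any of the arm, the fingers and door above 30 N).
It fails at once if the pack is forced against the radio with more than 30 N (contact force between pack and radio above 30 N).
It fails at once if a bystander is moved by more than 20 mm (distance of any of screwdriver, old_pack, meter, tray, speaker, spray, tape from where it was at the start of the episode above 0.02 m).
It also fails if it takes over 48 s, if anything falls off the work surface, if the arm or the gripper's body presses on something with over 40 N, if the wrist force passes 120 N, or if a joint passes its speed limit or range.

## Robot

A 6-joint arm with a two-finger parallel gripper is mounted at the origin on the work surface. World frame = base frame: x ahead of the robot, y to its left, z up, the work surface at z = 0. Lengths are in m, angles in rad, forces in N, time in s.
With the tool pointing down it reaches from about 0.3 to 0.85 m from the base axis. Payload 4.2 kg.
Tool frame: the origin (TCP) lies on the mounting face of the last link; the fingertips stand 191 mm ahead of it and the grasp point (between the pads) lies 172 mm ahead of it; z points along the fingers, y is the line along which they close (so a half turn about z gives the same grasp; the last joint's range is limited). The gripper opens to 91 mm and grips with 3 to 60 N. Pads are 32 mm wide; open, the fingers measure 118 mm over their backs; the gripper's body (76 mm by 178 mm) begins 60 mm behind the grasp point.
Start: joints at [-1.308, 0.32, 1.565, -0, 1.257, -0.02], TCP at [0.16, -0.552, 0.405] pointing down, gripper open.
Joint ranges: [-3.11, 3.11], [-0.84, 2.01], [0.21, 2.61], [-1.34, 4.49], [0.05, 2.63], [-2.56, 2.56]. Speed limits (rad/s): [2.57, 2.57, 3.14, 3.14, 3.14, 3.14].

## Interface

Orientations are given as a unit quaternion [w, x, y, z].
In Python, from bench import ctrl gives the robot as it stands. The module is installed in compiled form; this text tells all that it offers.
- The arm moves only by the tool play_rows, never from a script. Its argument "increments" is a list of rows, each an object of numbers: "jaw": the opening, from 0 (shut) to 1 (fully open); "tx", "ty", "tz": the shift along the tool's x, y, z in cm; "rx", "ry", "rz": the turn, a rotation vector about the tool's x, y, z in degrees. A call has 1 to 8 rows; each row shifts and turns the commanded pose from where the row before left it, along the tool's axes as they then stand; what a row does not reach is not made up. A row lasts 1/12 s, in which the tool goes at most 41.7 mm and 7.16 degrees, less where a joint would pass 70% of its speed; a pose out of reach is approached as far as the arm can. A call with a gripper value outside its range is refused whole. The fingers move at their own pace and stop on an object; "squeeze" is the grip in N (left out, the last holds). Time passes only in rows, so rows that do not move let the fingers close. It gives the time, the measured TCP pose, the force, the opening and the grip force at its end, in the units of the state.
- ctrl.get_state(): the state, without advancing time (a new reading comes with each control period).
- ctrl.camera(name): name is "scene" or "top"; returns a dict with "color" (384x512x3 uint8, blue, green, red), "z_map" (384x512 float32, m along the optical axis (not along the pixel's ray), 0 where there is no reading), "intrinsics" (3x3 intrinsics, pixels), "extrinsics" (4x4, takes a point from world to camera coordinates). Camera axes: x right, y down, z forward; pixel columns grow to the right and rows downward; lengths in m; the calibration is good to about 2 mm. A picture is of the moment at which its call begins.
- ctrl.sign_off(): hands the job in; it is judged then, once.
The state is a dict: "t": time; "joint_pos": joint angles; "joint_velocities": joint speeds; "joint_torque": joint torques, N m; "ee_pos": TCP position; "eef_rot": TCP orientation; "wrist_force": force on the tool from outside, world axes, zero at the start; "torque": the same for the moment, N m; "opening": finger opening in m; "finger_force": force on a finger pad.
Only numpy, scipy, OpenCV 4.12 (cv2) and the standard library are available. Lean on these libraries where they do the work, as an engineer would, in place of code of your own. Each camera call takes 0.05 s, during which the arm holds its last target. There are 200 camera calls.

## Working session

There is one attempt and no reset: what is moved stays moved. The work goes in short steps, Python scripts to look and compute and a tool call to move; the robot and the scene stay as the last step left them, time stands still between calls to the robot, and variables do not carry over. Pictures are saved under pics/ and viewed, at most 10 in all, crops included, and the job is handed in when it is done.

Besides the shell and the picture viewer there is one more tool, called after "Request:" in YAML: its name, and indented under it one key for each argument. play_rows: Moves the arm, as the interface text tells. Its arguments: {"type":"object","properties":{"increments":{"type":"array"},"squeeze":{"type":"number"}},"required":["increments"]}

```bash
mkdir -p pics
cat > h.py <<'E'
import numpy as np, cv2
from bench import ctrl
def grab(n):
    c=ctrl.camera(n); np.savez(f'{n}.npz',**{k:np.asarray(v) for k,v in c.items()}); return c
def load(n): return dict(np.load(f'{n}.npz'))
def cloud(c):
    K=c['intrinsics'];T=np.linalg.inv(c['extrinsics']);z=c['z_map']
    v,u=np.mgrid[:z.shape[0],:z.shape[1]]
    p=np.stack([(u-K[0,2])/K[0,0]*z,(v-K[1,2])/K[1,1]*z,z],-1)
    return p@T[:3,:3].T+T[:3,3]
def ray(c,u,v,h):
    K=c['intrinsics'];T=np.linalg.inv(c['extrinsics'])
    d=T[:3,:3]@np.array([(u-K[0,2])/K[0,0],(v-K[1,2])/K[1,1],1]);o=T[:3,3]
    return o+d*(h-o[2])/d[2]
E
python3 - <<'E'
from h import *
for n in('top','scene'):
    c=grab(n); cv2.imwrite(f'pics/{n}0.png',cv2.resize(c['color'],(800,600),interpolation=cv2.INTER_CUBIC)); print(n,np.linalg.inv(c['extrinsics']).round(3).tolist(),c['intrinsics'].round(1).tolist())
print(ctrl.get_state())
E
```

```text
top [[-0.008, -0.992, 0.128, 0.359], [-1.0, 0.008, 0.001, -0.031], [-0.002, -0.128, -0.992, 1.506], [0.0, 0.0, 0.0, 1.0]] [[480.8, 0.0, 266.5], [0.0, 480.8, 188.2], [0.0, 0.0, 1.0]]
scene [[0.03, 0.675, -0.737, 1.518], [0.999, -0.027, 0.016, -0.031], [-0.009, -0.737, -0.676, 0.982], [0.0, 0.0, 0.0, 1.0]] [[363.4, 0.0, 258.4], [0.0, 363.4, 186.4], [0.0, 0.0, 1.0]]
{'t': 0.1, 'joint_pos': array([-1.30799888e+00,  3.20207815e-01,  1.56553764e+00, -1.55097772e-05,
        1.25739092e+00, -2.00229723e-02]), 'joint_velocities': array([ 0.00267416, -0.00093384, -0.00263925, -0.00074134, -0.00028453,
        0.00100464]), 'joint_torque': array([ 4.36373284e-04, -4.13333666e+01, -2.32509416e+01,  7.29403622e-02,
        4.21998894e-02, -6.89039234e-05]), 'ee_pos': array([ 0.16040976, -0.55201676,  0.40402323]), 'eef_rot': array([-7.65286211e-04,  9.90017594e-01,  1.40941716e-01, -1.00784919e-04]), 'wrist_force': array([ 0.11725937, -0.61099496,  0.73035099]), 'torque': array([-0.01064036, -0.02414325,  0.06665075]), 'finger_force': 0.0, 'opening': 0.09126408503689151}
```

View pics/top0.png

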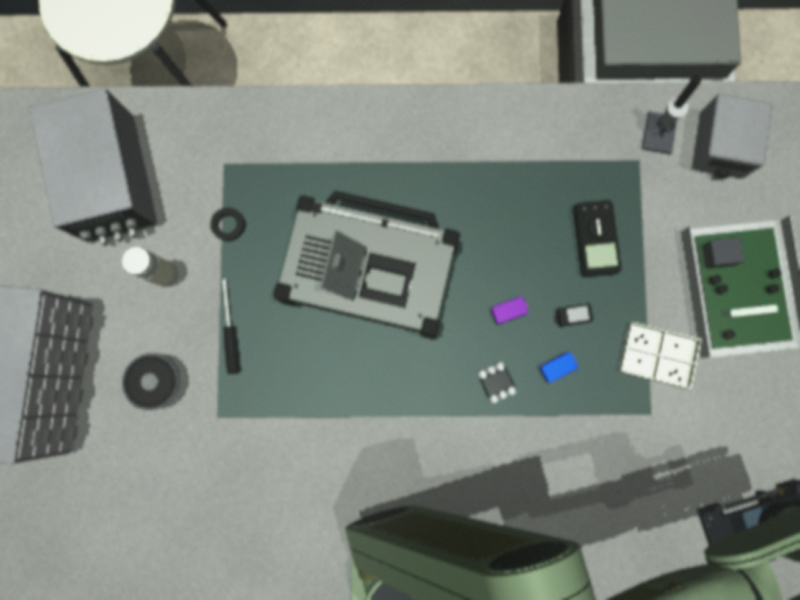

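View pics/scene0.png

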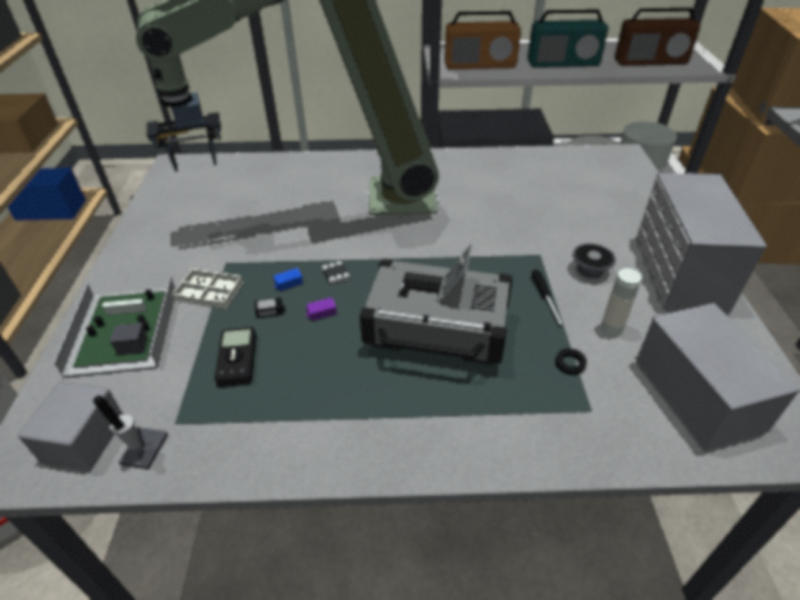

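Top view at 800 px scale: the radio is at (367,265) with its bay at (388,280), and the door stands open to the left, so the hinge is on the world +y side. Candidates for the pack are the black/grey block (574,315), the purple block (509,310) and the blue block (559,367). The black/grey one matches the description. I'll confirm with a crop.

Run:
```python
from h import *
c=load('top');I=c['color']
a=cv2.resize(I[185:215,345:390],(540,360),interpolation=cv2.INTER_CUBIC)
b=cv2.resize(I[115:220,170:300],(700,565),interpolation=cv2.INTER_CUBIC)
s=load('scene')['color'];d=cv2.resize(s[180:210,155:190],(240,206),interpolation=cv2.INTER_CUBIC)
a[154:,300:]=d
cv2.imwrite('pics/a.png',a);cv2.imwrite('pics/b.png',b)
P=cloud(c)
np.set_printoptions(linewidth=220,precision=0,suppress=True)
print('pack z mm');print((P[190:214,348:386,2]*1000)[::2,::2])
print('radio z mm');print((P[120:216:3,176:298:4,2]*1000))
```

```text
pack z mm
[[   4.   -1.   -1.    5.   -0.   -1.    6.    5.   -2.    6.   -2.    9.    8.    3.    3.   -4.   -4.    4.   -2.]
 [  -1.   -1.   11.   -1.    4.    1.    3.   -1.    6.   -0.   -3.    4.   -4.    1.    4.    2.    3.    5.   -1.]
 [  -2.    1.    2.   -3.    4.   -2.   -4.   -0.    2.   -1.   -3.   -3.    0.    2.    5.   -1.    5.   -0.    4.]
 [  -0.    2.    0.    4.    4.    1.   -3.   -0.    5.   24.   31.   30.   38.   32.   28.    2.    3.   -3.   -4.]
 [  -1.   10.    1.    5.   14.   31.   31.   36.   29.   32.   35.   27.   33.   27.   32.   32.    5.    5.    5.]
 [  -1. 1506.    3.   -1.   11.   27.   31.   28.   29.   33.   30.   28.   29.   30.   31.   31.   -2.   -5.   10.]
 [   2.    1. 1506.    4.   13.   33.   24.   35.   32.   33.   29.   33.   28.   27.   35.   32.   -0.    2.   -5.]
 [   4.   -9.   -0.   -3.   10.   26.   29.   28.   29.   31.   35.   29.   27.   36.   33.   32.   -1.   -3.    2.]
 [   2.    1.    2.    1.    3.   29.   31.   30.   29.   35.   33.   29.   32.   29.   23.   -2.    4.   -0.    6.]
 [   5.    7.    2.    1.    9.   24.
[... 5674 characters left out ...]
   2.   -2.    4.    2.   -2.   52.   93.  123.  125.  125.  129.  125.  133.  123.  126.  129.  123.    8.    0.    7.    1.    5.]
 [   2.    6.   -6.    1.    1.    3.    0.    3.    0.   -2.    1.   -5.    1.    6.    7.    0.    9.   43.   77.  119.  124.  125.  121.  124.  124.  127.  124.   -6.   -2.    1.    3.]
 [   6.    3.   -3.   -4.    2.    0.   -2.   -3.   -2.    2.   -2.    3.   -0.    2.   -3.    4.   -2.    9.    0.    7.   -1.   78.  111.  128.  128.  130.  118.   -2.    3.    4.    1.]
 [   4.    0.   -2.    3.   -2.    5.    5.    2.   -3.    2.    4.    1.   -1.   -1.   -3.   13.    1.    3.   -2.    1.    5.   -1.    1.    2.  128.  128.   -4.    2.   -0.    1.   -1.]]
```

View pics/a.png

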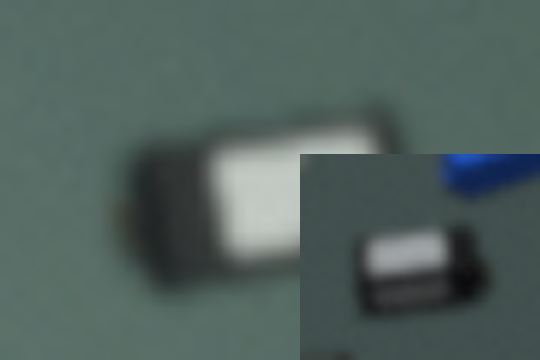

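View pics/b.png

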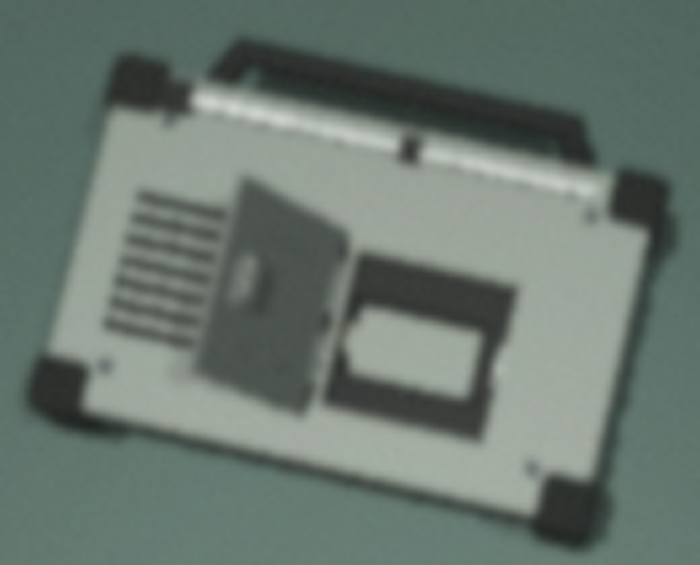

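The crop confirms the black block with the light-grey sleeve. Its dark end and small nose are at the left (crop (125,215)), which is world +y, the same side as the hinge. In the radio crop the bay mouth has corners at about (365,252), (517,288), (480,440) and (325,402), and the notch is on the hinge side. Next I'll measure both.

```bash
cat > meas.py <<'E'
from h import *
np.set_printoptions(precision=4,suppress=True)
def rect(c,mask,h,off=(0,0),S=1):
    ct=max(cv2.findContours(mask.astype(np.uint8),cv2.RETR_EXTERNAL,cv2.CHAIN_APPROX_NONE)[0],key=cv2.contourArea)
    m=np.zeros(mask.shape,np.uint8);cv2.drawContours(m,[ct],-1,1,-1)
    v,u=np.nonzero(m); u=(u+.5)/S-.5+off[0]; v=(v+.5)/S-.5+off[1]
    p=np.array([ray(c,a,b,h)[:2] for a,b in zip(u,v)])
    r=cv2.minAreaRect((p*1000).astype(np.float32)); cov=np.cov(p.T);w,V=np.linalg.eigh(cov)
    l=V[:,1]*np.sign(V[1,1]); return p.mean(0),np.array(r[0])/1000,r[1],r[2],np.degrees(np.arctan2(-l[0],l[1])),np.sqrt(12*w)*1000
E
python3 - <<'E'
from meas import *
c=load('top');P=cloud(c);z=cv2.medianBlur(c['z_map'],3);c2=dict(c,z_map=z);Z=cloud(c2)[...,2]
m=np.zeros(Z.shape,bool);m[190:214,348:390]=1
print('pack depth',rect(c,(P[...,2]>20)&(P[...,2]<60)&m,.030))
I=cv2.GaussianBlur(c['color'],(1,1),0)
def crop(I,x0,y0,x1,y1,S=8): return cv2.resize(I[y0:y1,x0:x1],None,fx=S,fy=S,interpolation=cv2.INTER_CUBIC)
# radio outline
R=(Z>112)&(Z<150);R[:, :165]=0;R[:,305:]=0;R[:115]=0
print('radio',rect(c,R,.125))
print('back z',np.median(P[160:210,255:275,2]),np.median(P[165:200,272:280,2]))
# mouth: dark pixels colour
K=crop(I,220,155,272,205);g=K.astype(int).mean(2);print('levels',np.percentile(g,[5,25,50,75,95]))
Zc=Z[155:205,220:272]
for q in (90,105,115):
    print(q,rect(c,cv2.morphologyEx((g<q).astype(np.uint8),cv2.MORPH_OPEN,np.ones((15,15))),.1245,(220,155),8))
z2=(Z<116)&(Z>60);z2[:155]=0;z2[205:]=0;z2[:,:228]=0;z2[:,272:]=0
print('mouth depth',rect(c,z2,.1245))
print(I[200,340],I[201,356],I[203,352])
# door plane
q=P[150:196,204:232].reshape(-1,3);q=q[(q[:,2]>135)&(q[:,2]<.24)] if False else q[(q[:,2]>.14)&(q[:,2]<.24)]
ctr=q.mean(0);n=np.linalg.svd(q-ctr)[2][2];print('door',ctr,n,np.degrees(np.arccos(abs(n[2]))),q.min(0),q.max(0))
E
```

```text
Traceback (most recent call last):
  File "meas.py", line 4, in rect
    ct=max(cv2.findContours(mask.astype(np.uint8),cv2.RETR_EXTERNAL,cv2.CHAIN_APPROX_NONE)[0],key=cv2.contourArea)
ValueError: max() iterable argument is empty
```

Units: P is in metres, so the thresholds need fixing.

```bash
cat > m1.py <<'E'
from meas import *
c=load('top');P=cloud(c);z=cv2.medianBlur(c['z_map'],3);Z=cloud(dict(c,z_map=z))[...,2]*1000
m=np.zeros(Z.shape,bool);m[190:214,348:390]=1
print('pack depth',rect(c,(P[...,2]>.020)&(P[...,2]<.06)&m,.030))
I=c['color']
def crop(I,x0,y0,x1,y1,S=8): return cv2.resize(I[y0:y1,x0:x1],None,fx=S,fy=S,interpolation=cv2.INTER_CUBIC)
R=(Z>112)&(Z<150);R[:, :165]=0;R[:,305:]=0;R[:115]=0
print('radio',rect(c,R,.125))
print('back z',np.median(P[170:195,260:272,2]),np.median(P[150:158,245:275,2]),'floor',np.median(P[177:184,243:250,2]))
g=crop(I,220,155,272,205).astype(int).mean(2);print('levels',np.percentile(g,[5,25,50,75,95]))
for q in (80,95,110):
    print(q,rect(c,cv2.morphologyEx((g<q).astype(np.uint8),cv2.MORPH_OPEN,np.ones((15,15))),.1245,(220,155),8))
z2=(Z<116)&(Z>60);z2[:155]=0;z2[205:]=0;z2[:,:228]=0;z2[:,272:]=0
print('mouth depth',rect(c,z2,.1245))
q=P[150:196,200:232].reshape(-1,3);q=q[(q[:,2]>.14)&(q[:,2]<.24)]
ctr=q.mean(0);n=np.linalg.svd(q-ctr)[2][2];print('door',ctr,n,np.degrees(np.arccos(abs(n[2]))),q.min(0),q.max(0))
E
python3 m1.py
```

```text
pack depth (array([ 0.505 , -0.3408]), array([ 0.505 , -0.3409]), (36.11188507080078, 66.63848114013672), 8.281780242919922, np.float64(8.126792194861814), array([36.0257, 66.7795]))
radio (array([0.5917, 0.0636]), array([0.5921, 0.0636]), (312.4266662597656, 203.46510314941406), 76.15873718261719, np.float64(-13.767100203970688), array([194.6727, 306.2861]))
back z 0.12405843839635844 0.1254893309532722 floor 0.09122113343732785
levels [ 57.6667  79.6667 139.     162.3333 166.6667]
80 (array([0.5915, 0.0189]), array([0.5881, 0.0204]), (85.49822235107422, 35.15633010864258), 75.6937255859375, np.float64(-14.71432683855177), array([27.292 , 88.3668]))
95 (array([0.567, 0.024]), array([0.5648, 0.026 ]), (87.98445129394531, 84.9546890258789), 76.27103424072266, np.float64(80.92080666143482), array([ 93.349 , 102.7418]))
110 (array([0.5666, 0.0246]), array([0.5648, 0.0262]), (90.32164764404297, 87.189208984375), 76.33621215820312, np.float64(80.9778773577503), array([ 95.8782, 102.9032]))
mouth depth (array([0.5627, 0.0261]), array([0.5629, 0.0258]), (89.3495864868164, 86.8004379272461), 76.20654296875, np.float64(-24.458794034569387), array([86.4095, 88.5653]))
door [0.5813 0.104  0.1853] [ 0.2141  0.8676 -0.4488] 63.33404762425538 [0.5273 0.072  0.1402] [0.6357 0.1366 0.2283]
```

```bash
cat > plan.py <<'E'
from h import *
from scipy.spatial.transform import Rotation as Ro
np.set_printoptions(precision=3,suppress=True)
YAW=-13.8; BAY=np.array([.565,.0298,.091])
def bay2w(p):
    a=np.radians(YAW);return BAY+np.array([np.cos(a)*p[0]-np.sin(a)*p[1],np.sin(a)*p[0]+np.cos(a)*p[1],p[2]])
def plan(tip,al):  # tip world, angle of tool y (deg)
    s=ctrl.get_state();w,x,y,z=s['eef_rot'];R=Ro.from_quat([x,y,z,w])
    a=np.radians(al);Y=np.array([np.cos(a),np.sin(a),0]);Zt=np.array([0,0,-1.]);T=np.stack([np.cross(Y,Zt),Y,Zt],1)
    rv=(R.inv()*Ro.from_matrix(T)).as_rotvec(degrees=True)
    d=T.T@(np.asarray(tip)-.191*Zt-s['ee_pos'])*100
    print('t',round(s['t'],2),'rot deg',rv,'then shift cm',d,'ee',s['ee_pos'],'F',s['wrist_force'],'open',s['opening'],'fin',s['finger_force'],'q',s['joint_pos'])
E
python3 - <<'E'
from meas import *
from plan import *
c=load('top');I=c['color']
g=cv2.resize(I[155:205,220:272],None,fx=8,fy=8,interpolation=cv2.INTER_CUBIC).astype(int).mean(2)
for q in (100,115):
    n,l,st,ce=cv2.connectedComponentsWithStats((g>q).astype(np.uint8))
    k=l[int((180-155+.5)*8),int((247-220+.5)*8)];print(q,st[k],rect(c,l==k,.091,(220,155),8))
plan([.505,-.3408,.1],8.2)
E
```

```text
100 [     0      0    416    400 102508] (array([0.565, 0.021]), array([0.568, 0.033]), (153.9004364013672, 149.9977264404297), 89.45378112792969, np.float64(65.36196517679781), array([129.42 , 152.039]))
115 [  111   139   202   131 18527] (array([0.566, 0.031]), array([0.566, 0.033]), (73.6243896484375, 38.05142593383789), 75.75234985351562, np.float64(-13.896119383045853), array([36.549, 69.529]))
t 0.1 rot deg [ -0.072  -0.064 -81.995] then shift cm [15.991 37.119 11.302] ee [ 0.16  -0.552  0.404] F [ 0.117 -0.611  0.73 ] open 0.09126408503689151 fin 0.0 q [-1.308  0.32   1.566 -0.     1.257 -0.02 ]
```

Request:
play_rows:
  increments:
    - {"rz": -6.8, "jaw": 0.75}
    - {"rz": -6.8}
    - {"rz": -6.8}
    - {"rz": -6.8}
    - {"rz": -6.8}
    - {"rz": -6.8}
    - {"rz": -6.8}
    - {"rz": -6.8}

```text
schema error: expected keys jaw, tx, ty, tz, rx, ry, rz
```

Request:
play_rows:
  increments:
    - {"rz": -6.9}
    - {"rz": -6.9}
    - {"rz": -6.9}
    - {"rz": -6.9}
    - {"tx": 1.3, "ty": 3.1}
    - {"tx": 1.3, "ty": 3.1}
    - {"tx": 1.3, "ty": 3.1}
    - {"tx": 1.3, "ty": 3.1}

```text
schema error: expected keys jaw, tx, ty, tz, rx, ry, rz
```

Request:
play_rows:
  increments:
    - {"tx": 1.3, "ty": 3.1}
    - {"tx": 1.3, "ty": 3.1}
    - {"tx": 1.3, "ty": 3.1}
    - {"tx": 1.3, "ty": 3.1}
    - {"tx": 1.3, "ty": 3.1}
    - {"tx": 1.3, "ty": 3.1}
    - {"tx": 1.3, "ty": 3.1, "tz": 1}
    - {"tx": 1.3, "ty": 3.0, "tz": 1}

```text
schema error: expected keys jaw, tx, ty, tz, rx, ry, rz
```

```bash
python3 -c "
from plan import *
plan([.505,-.3408,.014],8.2)"
```

```text
t 0.1 rot deg [ -0.072  -0.064 -81.995] then shift cm [15.991 37.119 19.902] ee [ 0.16  -0.552  0.404] F [ 0.117 -0.611  0.73 ] open 0.09126408503689151 fin 0.0 q [-1.308  0.32   1.566 -0.     1.257 -0.02 ]
```

All keys are required in each row.

Request:
play_rows:
  increments:
    - {"jaw": 0.75, "tx": 0, "ty": 0, "tz": 0, "rx": 0, "ry": 0, "rz": -6.8}
    - {"jaw": 0.75, "tx": 0, "ty": 0, "tz": 0, "rx": 0, "ry": 0, "rz": -6.8}
    - {"jaw": 0.75, "tx": 0, "ty": 0, "tz": 0, "rx": 0, "ry": 0, "rz": -6.8}
    - {"jaw": 0.75, "tx": 0, "ty": 0, "tz": 0, "rx": 0, "ry": 0, "rz": -6.8}
    - {"jaw": 0.75, "tx": 0, "ty": 0, "tz": 0, "rx": 0, "ry": 0, "rz": -6.8}
    - {"jaw": 0.75, "tx": 0, "ty": 0, "tz": 0, "rx": 0, "ry": 0, "rz": -6.8}
    - {"jaw": 0.75, "tx": 0, "ty": 0, "tz": 0, "rx": 0, "ry": 0, "rz": -6.8}
    - {"jaw": 0.75, "tx": 0, "ty": 0, "tz": 0, "rx": 0, "ry": 0, "rz": -6.8}

```text
t: 0.77
ee_pos: [0.1604, -0.5521, 0.4042]
eef_rot: [-0.0, 0.814, 0.58, 0.0]
wrist_force: [0.3, -1.0, -0.6]
opening: 0.0684
finger_force: 0.0
```

Request:
play_rows:
  increments:
    - {"jaw": 0.75, "tx": 0, "ty": 0, "tz": 0, "rx": 0, "ry": 0, "rz": -6.9}
    - {"jaw": 0.75, "tx": 0, "ty": 0, "tz": 0, "rx": 0, "ry": 0, "rz": -6.9}
    - {"jaw": 0.75, "tx": 0, "ty": 0, "tz": 0, "rx": 0, "ry": 0, "rz": -6.9}
    - {"jaw": 0.75, "tx": 0, "ty": 0, "tz": 0, "rx": 0, "ry": 0, "rz": -6.9}
    - {"jaw": 0.75, "tx": 1.3, "ty": 3.1, "tz": 0, "rx": 0, "ry": 0, "rz": 0}
    - {"jaw": 0.75, "tx": 1.3, "ty": 3.1, "tz": 0, "rx": 0, "ry": 0, "rz": 0}
    - {"jaw": 0.75, "tx": 1.3, "ty": 3.1, "tz": 0, "rx": 0, "ry": 0, "rz": 0}
    - {"jaw": 0.75, "tx": 1.3, "ty": 3.1, "tz": 0, "rx": 0, "ry": 0, "rz": 0}

```text
t: 1.43
ee_pos: [0.2766, -0.4821, 0.4043]
eef_rot: [-0.0, 0.655, 0.756, 0.0]
wrist_force: [0.4, -0.3, 0.3]
opening: 0.0685
finger_force: 0.0
```

Request:
play_rows:
  increments:
    - {"jaw": 0.75, "tx": 1.3, "ty": 3.1, "tz": 0, "rx": 0, "ry": 0, "rz": 0}
    - {"jaw": 0.75, "tx": 1.3, "ty": 3.1, "tz": 0, "rx": 0, "ry": 0, "rz": 0}
    - {"jaw": 0.75, "tx": 1.3, "ty": 3.1, "tz": 0, "rx": 0, "ry": 0, "rz": 0}
    - {"jaw": 0.75, "tx": 1.3, "ty": 3.1, "tz": 0, "rx": 0, "ry": 0, "rz": 0}
    - {"jaw": 0.75, "tx": 1.3, "ty": 3.1, "tz": 0, "rx": 0, "ry": 0, "rz": 0}
    - {"jaw": 0.75, "tx": 1.3, "ty": 3.1, "tz": 0, "rx": 0, "ry": 0, "rz": 0}
    - {"jaw": 0.75, "tx": 1.3, "ty": 3.1, "tz": 1, "rx": 0, "ry": 0, "rz": 0}
    - {"jaw": 0.75, "tx": 1.3, "ty": 3.0, "tz": 1, "rx": 0, "ry": 0, "rz": 0}

```text
t: 2.1
ee_pos: [0.5068, -0.3437, 0.3847]
eef_rot: [0.001, 0.655, 0.756, 0.0]
wrist_force: [0.1, -0.3, -0.4]
opening: 0.0687
finger_force: 0.0
```

```bash
python3 -c "
from plan import *
plan([.505,-.3408,.014],8.2)"
```

```text
t 2.1 rot deg [0.042 0.043 0.015] then shift cm [ 0.313 -0.139 17.971] ee [ 0.507 -0.344  0.385] F [ 0.114 -0.349 -0.383] open 0.06872832689681108 fin 0.0 q [-0.615  0.391  1.507 -0.     1.242 -0.758]
```

Request:
play_rows:
  increments:
    - {"jaw": 0.75, "tx": 0.3, "ty": 0, "tz": 3, "rx": 0, "ry": 0, "rz": 0}
    - {"jaw": 0.75, "tx": 0, "ty": 0, "tz": 3.5, "rx": 0, "ry": 0, "rz": 0}
    - {"jaw": 0.75, "tx": 0, "ty": 0, "tz": 3.5, "rx": 0, "ry": 0, "rz": 0}
    - {"jaw": 0.75, "tx": 0, "ty": 0, "tz": 3, "rx": 0, "ry": 0, "rz": 0}
    - {"jaw": 0.75, "tx": 0, "ty": 0, "tz": 0, "rx": 0, "ry": 0, "rz": 0}
    - {"jaw": 0.75, "tx": 0, "ty": 0, "tz": 0, "rx": 0, "ry": 0, "rz": 0}

```text
t: 2.6
ee_pos: [0.5047, -0.3417, 0.2534]
eef_rot: [-0.002, 0.655, 0.756, -0.0]
wrist_force: [-0.1, -0.1, 0.8]
opening: 0.0682
finger_force: 0.0
```

```bash
python3 -c "
from plan import *
plan([.505,-.3408,.014],8.2)"
```

```text
t 2.6 rot deg [-0.17  -0.156  0.003] then shift cm [0.081 0.042 4.842] ee [ 0.505 -0.342  0.253] F [-0.131 -0.106  0.787] open 0.06817172173683844 fin 0.0 q [-0.614  0.5    1.686 -0.     0.96  -0.757]
```

Request:
play_rows:
  increments:
    - {"jaw": 0.75, "tx": 0.1, "ty": 0, "tz": 2.4, "rx": 0, "ry": 0, "rz": 0}
    - {"jaw": 0.75, "tx": 0, "ty": 0, "tz": 2.4, "rx": 0, "ry": 0, "rz": 0}
    - {"jaw": 0.75, "tx": 0, "ty": 0, "tz": 0, "rx": 0, "ry": 0, "rz": 0}
    - {"jaw": 0.75, "tx": 0, "ty": 0, "tz": 0, "rx": 0, "ry": 0, "rz": 0}

```text
t: 2.93
ee_pos: [0.5052, -0.3413, 0.2082]
eef_rot: [0.001, 0.655, 0.756, 0.0]
wrist_force: [0.2, -0.3, 0.7]
opening: 0.0684
finger_force: 0.0
```

Request:
play_rows:
  increments:
    - {"jaw": 0.2, "tx": 0, "ty": 0, "tz": 0, "rx": 0, "ry": 0, "rz": 0}
    - {"jaw": 0.2, "tx": 0, "ty": 0, "tz": 0, "rx": 0, "ry": 0, "rz": 0}
    - {"jaw": 0.2, "tx": 0, "ty": 0, "tz": 0, "rx": 0, "ry": 0, "rz": 0}
    - {"jaw": 0.2, "tx": 0, "ty": 0, "tz": 0, "rx": 0, "ry": 0, "rz": 0}
    - {"jaw": 0.2, "tx": 0, "ty": 0, "tz": 0, "rx": 0, "ry": 0, "rz": 0}
    - {"jaw": 0.2, "tx": 0, "ty": 0, "tz": 0, "rx": 0, "ry": 0, "rz": 0}
  squeeze: 20

```text
t: 3.43
ee_pos: [0.5053, -0.341, 0.2076]
eef_rot: [0.001, 0.655, 0.756, 0.0]
wrist_force: [0.8, -0.1, 3.3]
opening: 0.0355
finger_force: 20.0
```

```bash
python3 -c "
from plan import *
plan([.505,-.3408,.014],8.2)"
```

```text
t 3.43 rot deg [ 0.108  0.078 -0.008] then shift cm [ 0.027 -0.025  0.262] ee [ 0.505 -0.341  0.208] F [ 0.803 -0.109  3.315] open 0.03546346617494569 fin 20.000733733177185 q [-0.613  0.552  1.732  0.     0.856 -0.756]
```

Request:
play_rows:
  increments:
    - {"jaw": 0.2, "tx": 0, "ty": 0, "tz": -1, "rx": 0, "ry": 0, "rz": 0}
    - {"jaw": 0.2, "tx": 0, "ty": 0, "tz": -3, "rx": 0, "ry": 0, "rz": 0}
    - {"jaw": 0.2, "tx": 0, "ty": 0, "tz": -3, "rx": 0, "ry": 0, "rz": 0}
    - {"jaw": 0.2, "tx": 0, "ty": 0, "tz": -3, "rx": 0, "ry": 0, "rz": 0}
    - {"jaw": 0.2, "tx": 0, "ty": 0, "tz": -3, "rx": 0, "ry": 0, "rz": 5.5}
    - {"jaw": 0.2, "tx": 0, "ty": 0, "tz": -3, "rx": 0, "ry": 0, "rz": 5.5}
    - {"jaw": 0.2, "tx": 0, "ty": 0, "tz": -2, "rx": 0, "ry": 0, "rz": 5.5}
    - {"jaw": 0.2, "tx": 0, "ty": 0, "tz": 0, "rx": 0, "ry": 0, "rz": 5.5}

```text
t: 4.1
ee_pos: [0.5051, -0.3411, 0.3925]
eef_rot: [0.004, 0.788, 0.615, 0.001]
wrist_force: [0.5, -0.3, -1.8]
opening: 0.0357
finger_force: 20.0
```

```bash
python3 -c "
from plan import *
plan(bay2w([0,0,.0166]),YAW)"
```

```text
t 4.1 rot deg [ 0.477  0.199 -0.266] then shift cm [37.449 -3.033  9.385] ee [ 0.505 -0.341  0.392] F [ 0.495 -0.304 -1.768] open 0.03569552762123931 fin 19.993065297603607 q [-0.613  0.38   1.505 -0.     1.248 -0.367]
```

Request:
play_rows:
  increments:
    - {"jaw": 0.2, "tx": 2, "ty": 0, "tz": 0, "rx": 0, "ry": 0, "rz": 0}
    - {"jaw": 0.2, "tx": 3.4, "ty": -0.5, "tz": 0, "rx": 0, "ry": 0, "rz": 0}
    - {"jaw": 0.2, "tx": 3.4, "ty": -0.5, "tz": 0, "rx": 0, "ry": 0, "rz": 0}
    - {"jaw": 0.2, "tx": 3.4, "ty": -0.5, "tz": 0, "rx": 0, "ry": 0, "rz": 0}
    - {"jaw": 0.2, "tx": 3.4, "ty": -0.5, "tz": 0, "rx": 0, "ry": 0, "rz": 0}
    - {"jaw": 0.2, "tx": 3.4, "ty": -0.5, "tz": 0, "rx": 0, "ry": 0, "rz": 0}
    - {"jaw": 0.2, "tx": 3.4, "ty": -0.5, "tz": 0, "rx": 0, "ry": 0, "rz": 0}
    - {"jaw": 0.2, "tx": 3.4, "ty": 0, "tz": 0, "rx": 0, "ry": 0, "rz": 0}

```text
t: 4.77
ee_pos: [0.536, -0.0814, 0.3869]
eef_rot: [-0.001, 0.787, 0.617, -0.001]
wrist_force: [0.1, -0.4, -1.5]
opening: 0.0356
finger_force: 20.0
```

Request:
play_rows:
  increments:
    - {"jaw": 0.2, "tx": 3.4, "ty": 0, "tz": 0, "rx": 0, "ry": 0, "rz": 0}
    - {"jaw": 0.2, "tx": 3.4, "ty": 0, "tz": 0, "rx": 0, "ry": 0, "rz": 0}
    - {"jaw": 0.2, "tx": 2.8, "ty": 0, "tz": 0, "rx": 0, "ry": 0, "rz": 0}
    - {"jaw": 0.2, "tx": 2, "ty": 0, "tz": 0, "rx": 0, "ry": 0, "rz": 0}
    - {"jaw": 0.2, "tx": 0, "ty": 0, "tz": 0, "rx": 0, "ry": 0, "rz": 0}
    - {"jaw": 0.2, "tx": 0, "ty": 0, "tz": 0, "rx": 0, "ry": 0, "rz": 0}
    - {"jaw": 0.2, "tx": 0, "ty": 0, "tz": 0, "rx": 0, "ry": 0, "rz": 0}

```text
t: 5.35
ee_pos: [0.5645, 0.0291, 0.3866]
eef_rot: [-0.0, 0.787, 0.617, -0.001]
wrist_force: [-0.9, 0.5, -2.1]
opening: 0.0355
finger_force: 20.0
```

Run:
```python
from plan import *
plan(bay2w([0,0,.0166]),YAW)
a=grab('scene');cv2.imwrite('pics/s1.png',cv2.resize(a['color'][130:245,215:340],(652,600),interpolation=cv2.INTER_CUBIC))
```

```text
t 5.35 rot deg [-0.055  0.063  0.017] then shift cm [0.076 0.035 8.801] ee [0.564 0.029 0.387] F [-0.887  0.515 -2.09 ] open 0.03554285687146036 fin 19.998139142990112 q [ 0.031  0.317  1.616 -0.001  1.21   0.272]
```

View pics/s1.png

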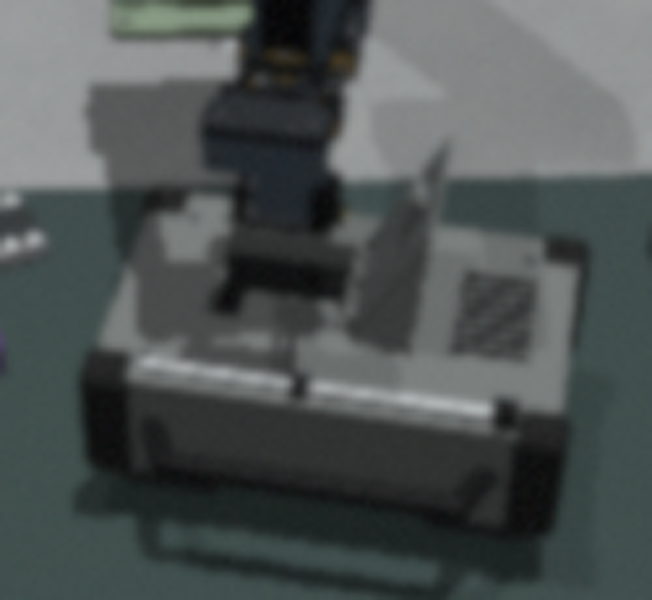

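The pack hangs level under the gripper at crop (290,265), above the bay, with its nose towards the door. I'll lower it.

Request:
play_rows:
  increments:
    - {"jaw": 0.2, "tx": 0.1, "ty": 0, "tz": 2, "rx": 0, "ry": 0, "rz": 0}
    - {"jaw": 0.2, "tx": 0, "ty": 0, "tz": 2, "rx": 0, "ry": 0, "rz": 0}
    - {"jaw": 0.2, "tx": 0, "ty": 0, "tz": 2, "rx": 0, "ry": 0, "rz": 0}
    - {"jaw": 0.2, "tx": 0, "ty": 0, "tz": 1, "rx": 0, "ry": 0, "rz": 0}
    - {"jaw": 0.2, "tx": 0, "ty": 0, "tz": 0, "rx": 0, "ry": 0, "rz": 0}
    - {"jaw": 0.2, "tx": 0, "ty": 0, "tz": 0, "rx": 0, "ry": 0, "rz": 0}

```text
t: 5.9
ee_pos: [0.5652, 0.0298, 0.3169]
eef_rot: [-0.0, 0.787, 0.617, -0.0]
wrist_force: [0.0, -0.3, -2.4]
opening: 0.0362
finger_force: 20.0
```

Request:
play_rows:
  increments:
    - {"jaw": 0.2, "tx": 0, "ty": 0, "tz": 0.2, "rx": 0, "ry": 0, "rz": 0}
    - {"jaw": 0.2, "tx": 0, "ty": 0, "tz": 0.2, "rx": 0, "ry": 0, "rz": 0}
    - {"jaw": 0.2, "tx": 0, "ty": 0, "tz": 0.2, "rx": 0, "ry": 0, "rz": 0}
    - {"jaw": 0.2, "tx": 0, "ty": 0, "tz": 0.1, "rx": 0, "ry": 0, "rz": 0}
    - {"jaw": 0.2, "tx": 0, "ty": 0, "tz": 0.1, "rx": 0, "ry": 0, "rz": 0}
    - {"jaw": 0.2, "tx": 0, "ty": 0, "tz": 0, "rx": 0, "ry": 0, "rz": 0}

```text
t: 6.4
ee_pos: [0.5651, 0.0305, 0.3087]
eef_rot: [0.0, 0.787, 0.617, -0.0]
wrist_force: [0.1, 0.4, -3.2]
opening: 0.0357
finger_force: 20.0
```

```bash
python3 -c "
from plan import *
plan(bay2w([0,0,.0166]),YAW)"
```

```text
t 6.4 rot deg [-0.002  0.006  0.014] then shift cm [-0.074  0.01   1.008] ee [0.565 0.031 0.309] F [ 0.096  0.394 -3.208] open 0.03574463239073871 fin 19.998218715190887 q [ 0.034  0.383  1.728 -0.     1.032  0.274]
```

Request:
play_rows:
  increments:
    - {"jaw": 0.2, "tx": 0, "ty": 0, "tz": 0.2, "rx": 0, "ry": 0, "rz": 0}
    - {"jaw": 0.2, "tx": 0, "ty": 0, "tz": 0.2, "rx": 0, "ry": 0, "rz": 0}
    - {"jaw": 0.2, "tx": 0, "ty": 0, "tz": 0.2, "rx": 0, "ry": 0, "rz": 0}
    - {"jaw": 0.2, "tx": 0, "ty": 0, "tz": 0.1, "rx": 0, "ry": 0, "rz": 0}
    - {"jaw": 0.2, "tx": 0, "ty": 0, "tz": 0, "rx": 0, "ry": 0, "rz": 0}
    - {"jaw": 0.2, "tx": 0, "ty": 0, "tz": 0, "rx": 0, "ry": 0, "rz": 0}

```text
t: 6.9
ee_pos: [0.5651, 0.0305, 0.3016]
eef_rot: [-0.0, 0.787, 0.617, -0.0]
wrist_force: [0.0, -0.6, -2.5]
opening: 0.0357
finger_force: 20.0
```

Request:
play_rows:
  increments:
    - {"jaw": 0.2, "tx": 0, "ty": 0, "tz": 0.1, "rx": 0, "ry": 0, "rz": 0}
    - {"jaw": 0.2, "tx": 0, "ty": 0, "tz": 0.1, "rx": 0, "ry": 0, "rz": 0}
    - {"jaw": 0.2, "tx": 0, "ty": 0, "tz": 0, "rx": 0, "ry": 0, "rz": 0}
    - {"jaw": 0.2, "tx": 0, "ty": 0, "tz": 0, "rx": 0, "ry": 0, "rz": 0}

```text
t: 7.23
ee_pos: [0.5651, 0.0305, 0.2997]
eef_rot: [0.0, 0.787, 0.617, -0.0]
wrist_force: [0.3, 0.3, -2.8]
opening: 0.0359
finger_force: 20.0
```

```bash
python3 -c "
from plan import *
plan(bay2w([0,0,.0166]),YAW)"
```

```text
t 7.23 rot deg [-0.005  0.006  0.003] then shift cm [-0.067  0.006  0.109] ee [0.565 0.03  0.3  ] F [ 0.316  0.329 -2.794] open 0.0358934520497962 fin 19.998227655887604 q [ 0.034  0.392  1.739 -0.     1.011  0.274]
```

Request:
play_rows:
  increments:
    - {"jaw": 0.2, "tx": 0, "ty": 0, "tz": 0.1, "rx": 0, "ry": 0, "rz": 0}
    - {"jaw": 0.2, "tx": 0, "ty": 0, "tz": 0.1, "rx": 0, "ry": 0, "rz": 0}
    - {"jaw": 0.2, "tx": 0, "ty": 0, "tz": 0, "rx": 0, "ry": 0, "rz": 0}
    - {"jaw": 0.2, "tx": 0, "ty": 0, "tz": 0, "rx": 0, "ry": 0, "rz": 0}

```text
t: 7.57
ee_pos: [0.5652, 0.0305, 0.2978]
eef_rot: [0.0, 0.787, 0.617, 0.0]
wrist_force: [0.0, 1.0, -2.0]
opening: 0.0357
finger_force: 20.0
```

Request:
play_rows:
  increments:
    - {"jaw": 0.2, "tx": 0, "ty": 0, "tz": 0.1, "rx": 0, "ry": 0, "rz": 0}
    - {"jaw": 0.2, "tx": 0, "ty": 0, "tz": 0.05, "rx": 0, "ry": 0, "rz": 0}
    - {"jaw": 0.2, "tx": 0, "ty": 0, "tz": 0, "rx": 0, "ry": 0, "rz": 0}
    - {"jaw": 0.2, "tx": 0, "ty": 0, "tz": 0, "rx": 0, "ry": 0, "rz": 0}

```text
t: 7.9
ee_pos: [0.5652, 0.0305, 0.2964]
eef_rot: [0.0, 0.787, 0.617, 0.0]
wrist_force: [-0.2, 0.9, -1.2]
opening: 0.0357
finger_force: 20.0
```

Request:
play_rows:
  increments:
    - {"jaw": 0.54, "tx": 0, "ty": 0, "tz": 0, "rx": 0, "ry": 0, "rz": 0}
    - {"jaw": 0.54, "tx": 0, "ty": 0, "tz": 0, "rx": 0, "ry": 0, "rz": 0}
    - {"jaw": 0.54, "tx": 0, "ty": 0, "tz": 0, "rx": 0, "ry": 0, "rz": 0}
    - {"jaw": 0.54, "tx": 0, "ty": 0, "tz": 0, "rx": 0, "ry": 0, "rz": 0}
    - {"jaw": 0.54, "tx": 0, "ty": 0, "tz": -1, "rx": 0, "ry": 0, "rz": 0}
    - {"jaw": 0.54, "tx": 0, "ty": 0, "tz": -2, "rx": 0, "ry": 0, "rz": 0}
    - {"jaw": 0.54, "tx": 0, "ty": 0, "tz": -3, "rx": 0, "ry": 0, "rz": 0}
    - {"jaw": 0.54, "tx": 0, "ty": 0, "tz": -3, "rx": 0, "ry": 0, "rz": 0}

```text
t: 8.57
ee_pos: [0.5649, 0.0304, 0.3874]
eef_rot: [-0.0, 0.787, 0.617, -0.001]
wrist_force: [0.8, -0.1, 0.9]
opening: 0.0494
finger_force: 0.0
```

Request:
play_rows:
  increments:
    - {"jaw": 0.54, "tx": 0, "ty": 0, "tz": -3, "rx": 0, "ry": 0, "rz": 0}
    - {"jaw": 0.54, "tx": 0, "ty": 0, "tz": -3, "rx": 0, "ry": 0, "rz": 0}
    - {"jaw": 0.3, "tx": 0, "ty": 0, "tz": -1.5, "rx": 0, "ry": 0, "rz": 0}
    - {"jaw": 0, "tx": 0, "ty": 0, "tz": 0, "rx": 0, "ry": 0, "rz": 0}

```text
t: 8.9
ee_pos: [0.5653, 0.0305, 0.4665]
eef_rot: [0.003, 0.787, 0.617, 0.004]
wrist_force: [0.2, -0.3, -0.9]
opening: 0.039
finger_force: 0.0
```

Run:
```python
from plan import *
plan(bay2w([0,.130,.034+.075]),YAW)
for n in('scene','top'): c=grab(n)
s=load('scene')['color'];t=load('top')['color']
f=lambda i:cv2.resize(i,(400,400),interpolation=cv2.INTER_CUBIC)
cv2.imwrite('pics/s2.png',np.hstack([f(s[145:235,225:335]),f(t[115:220,170:300])]))
```

```text
t 8.9 rot deg [ 0.532 -0.149  0.002] then shift cm [12.926 -0.011  7.547] ee [0.565 0.03  0.466] F [ 0.215 -0.301 -0.918] open 0.03898201376472027 fin 0.0 q [ 0.034  0.272  1.478 -0.     1.382  0.274]
```

View pics/s2.png

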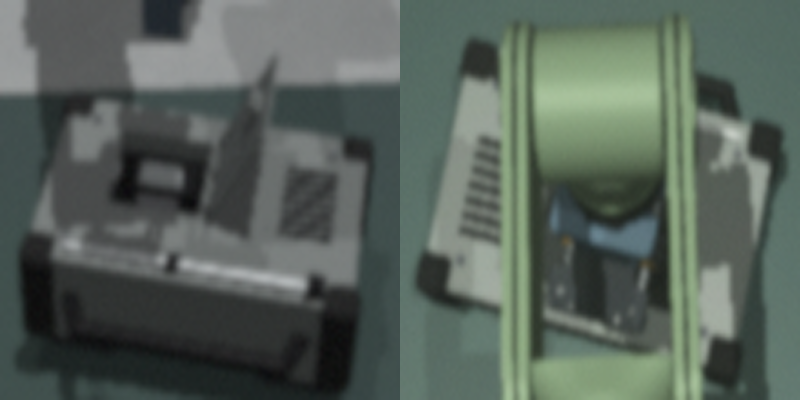

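Run:
```python
from plan import *
c=load('scene');P=cloud(c)
a=np.radians(YAW);d=P-BAY;x=np.cos(a)*d[...,0]+np.sin(a)*d[...,1];y=-np.sin(a)*d[...,0]+np.cos(a)*d[...,1]
for y0 in(-25,-10,5,20):
  r=[]
  for x0 in(-12,-4,4,12):
    m=(abs(x-x0/1000)<.005)&(abs(y-y0/1000)<.008)&(d[...,2]>-.02)&(d[...,2]<.06); r.append(np.median(d[m][:,2])*1000 if m.any() else np.nan)
  print(y0,np.round(r,1))
m=(abs(x)<.08)&(y>-.09)&(y<-.06);print('back',np.median(d[m][:,2]))
m=(abs(x)<.03)&(abs(y)<.05)&(abs(d[...,2]-.030)<.006);print('top pts',m.sum(),[np.percentile(q[m],[3,97])*1000 for q in(x,y)])
```

```text
-25 [26.7 28.8 27.9 28.1]
-10 [28.  28.  27.8 28.8]
5 [28.  27.5 27.2 27.5]
20 [28.8 28.1 28.6 26.3]
back 0.032650484177224576
top pts 165 [array([-17.252,  22.115]), array([-48.494,  45.294])]
```

Request:
play_rows:
  increments:
    - {"jaw": 0, "tx": 2, "ty": 0, "tz": 0, "rx": 0, "ry": 0, "rz": 0}
    - {"jaw": 0, "tx": 3.5, "ty": 0, "tz": 0, "rx": 0, "ry": 0, "rz": 0}
    - {"jaw": 0, "tx": 3.5, "ty": 0, "tz": 0, "rx": 0, "ry": 0, "rz": 0}
    - {"jaw": 0, "tx": 3, "ty": 0, "tz": 0, "rx": 0, "ry": 0, "rz": 0}
    - {"jaw": 0, "tx": 1, "ty": 0, "tz": 1, "rx": 0, "ry": 0, "rz": 0}
    - {"jaw": 0, "tx": 0, "ty": 0, "tz": 3, "rx": 0, "ry": 0, "rz": 0}
    - {"jaw": 0, "tx": 0, "ty": 0, "tz": 3, "rx": 0, "ry": 0, "rz": 0}
    - {"jaw": 0, "tx": 0, "ty": 0, "tz": 0, "rx": 0, "ry": 0, "rz": 0}

```text
t: 9.67
ee_pos: [0.5942, 0.1562, 0.383]
eef_rot: [-0.003, 0.787, 0.617, -0.008]
wrist_force: [-1.3, 1.0, -0.9]
opening: 0.0004
finger_force: 0.0
```

The pack top is level and about 3 mm below the radio back, so it's seated and released. Next I'll sweep the door over.

Request:
play_rows:
  increments:
    - {"jaw": 0, "tx": -0.8, "ty": 0, "tz": 0, "rx": 0, "ry": 0, "rz": 0}
    - {"jaw": 0, "tx": -0.8, "ty": 0, "tz": 0, "rx": 0, "ry": 0, "rz": 0}
    - {"jaw": 0, "tx": -0.8, "ty": 0, "tz": 0, "rx": 0, "ry": 0, "rz": 0}
    - {"jaw": 0, "tx": -0.8, "ty": 0, "tz": 0, "rx": 0, "ry": 0, "rz": 0}
    - {"jaw": 0, "tx": -0.8, "ty": 0, "tz": 0, "rx": 0, "ry": 0, "rz": 0}

```text
t: 10.08
ee_pos: [0.5865, 0.1167, 0.393]
eef_rot: [0.001, 0.787, 0.617, 0.001]
wrist_force: [-0.1, 0.4, 0.5]
opening: 0.0003
finger_force: 0.5
```

Request:
play_rows:
  increments:
    - {"jaw": 0, "tx": -1, "ty": 0, "tz": 0, "rx": 0, "ry": 0, "rz": 0}
    - {"jaw": 0, "tx": -1, "ty": 0, "tz": 0, "rx": 0, "ry": 0, "rz": 0}
    - {"jaw": 0, "tx": -1, "ty": 0, "tz": 0, "rx": 0, "ry": 0, "rz": 0}
    - {"jaw": 0, "tx": -1, "ty": 0, "tz": 0, "rx": 0, "ry": 0, "rz": 0}
    - {"jaw": 0, "tx": -1, "ty": 0, "tz": 0, "rx": 0, "ry": 0, "rz": 0}
    - {"jaw": 0, "tx": -1, "ty": 0, "tz": 0, "rx": 0, "ry": 0, "rz": 0}

```text
t: 10.58
ee_pos: [0.5719, 0.0586, 0.3911]
eef_rot: [-0.0, 0.787, 0.617, -0.0]
wrist_force: [0.5, 0.9, -0.4]
opening: 0.0007
finger_force: 0.3
```

Run:
```python
from plan import *
plan(bay2w([0,-.008,.1]),YAW)
c=grab('scene')['color']
cv2.imwrite('pics/s3.png',cv2.resize(c[130:245,215:340],(652,600),interpolation=cv2.INTER_CUBIC))
```

```text
t 10.58 rot deg [-0.024  0.016 -0.005] then shift cm [-3.758  0.013  0.907] ee [0.572 0.059 0.391] F [ 0.47   0.923 -0.44 ] open 0.0006947861558155238 fin 0.30334808994666673 q [ 0.082  0.328  1.587 -0.     1.227  0.323]
```

View pics/s3.png

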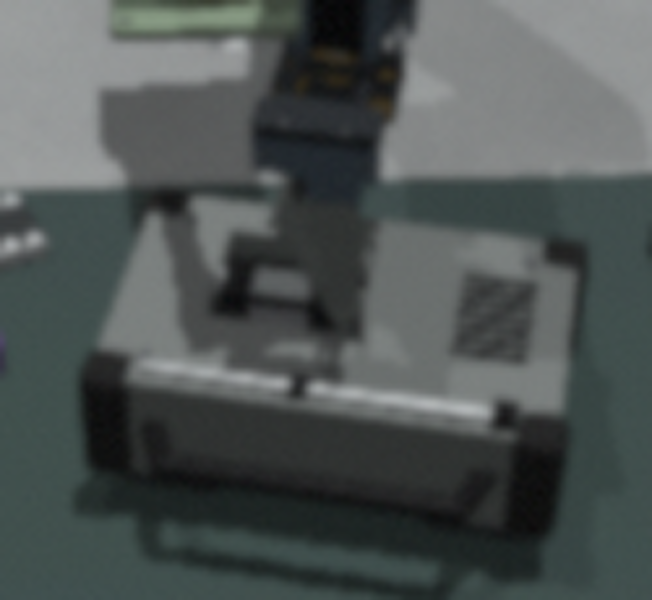

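The scene crop shows the door past vertical at (320,250), with the gripper following it. Next I'll follow the arc down.

Request:
play_rows:
  increments:
    - {"jaw": 0, "tx": -0.95, "ty": 0, "tz": 0.2, "rx": 0, "ry": 0, "rz": 0}
    - {"jaw": 0, "tx": -0.95, "ty": 0, "tz": 0.2, "rx": 0, "ry": 0, "rz": 0}
    - {"jaw": 0, "tx": -0.95, "ty": 0, "tz": 0.2, "rx": 0, "ry": 0, "rz": 0}
    - {"jaw": 0, "tx": -0.95, "ty": 0, "tz": 0.3, "rx": 0, "ry": 0, "rz": 0}
    - {"jaw": 0, "tx": -0.8, "ty": 0, "tz": 0.7, "rx": 0, "ry": 0, "rz": 0}
    - {"jaw": 0, "tx": -0.9, "ty": 0, "tz": 0.8, "rx": 0, "ry": 0, "rz": 0}
    - {"jaw": 0, "tx": -0.5, "ty": 0, "tz": 0.8, "rx": 0, "ry": 0, "rz": 0}
    - {"jaw": 0, "tx": -0.5, "ty": 0, "tz": 0.7, "rx": 0, "ry": 0, "rz": 0}

```text
t: 11.3
ee_pos: [0.5564, -0.0043, 0.3509]
eef_rot: [-0.0, 0.787, 0.617, -0.001]
wrist_force: [0.4, 0.3, -0.5]
opening: 0.0004
finger_force: 0.1
```

Request:
play_rows:
  increments:
    - {"jaw": 0, "tx": -0.4, "ty": 0, "tz": 0.5, "rx": 0, "ry": 0, "rz": 0}
    - {"jaw": 0, "tx": -0.3, "ty": 0, "tz": 0.5, "rx": 0, "ry": 0, "rz": 0}
    - {"jaw": 0, "tx": -0.3, "ty": 0, "tz": 0.5, "rx": 0, "ry": 0, "rz": 0}
    - {"jaw": 0, "tx": 0, "ty": 0, "tz": 0, "rx": 0, "ry": 0, "rz": 0}
    - {"jaw": 0, "tx": 0, "ty": 0, "tz": 0, "rx": 0, "ry": 0, "rz": 0}

```text
t: 11.72
ee_pos: [0.5544, -0.0132, 0.337]
eef_rot: [-0.0, 0.787, 0.617, -0.0]
wrist_force: [-0.0, -0.8, 0.0]
opening: 0.0002
finger_force: 0.0
```

Run:
```python
from plan import *
plan(bay2w([0,-.047,.038]),YAW)
c=grab('scene')['color']
cv2.imwrite('pics/s4.png',cv2.resize(c[130:245,215:340],(652,600),interpolation=cv2.INTER_CUBIC))
```

```text
t 11.72 rot deg [-0.023  0.006 -0.002] then shift cm [-0.267  0.001  1.698] ee [ 0.554 -0.013  0.337] F [-0.009 -0.76   0.009] open 0.00020787522299456124 fin 0.0 q [-0.045  0.34   1.715 -0.     1.087  0.196]
```

View pics/s4.png

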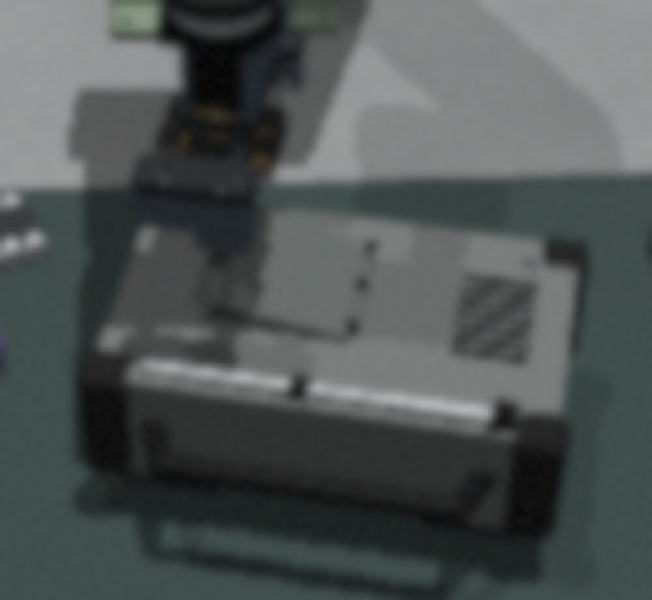

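The door is now almost down, lying from its hinge at (360,285) to under the fingers at (225,280). I'll press gradually.

Request:
play_rows:
  increments:
    - {"jaw": 0, "tx": -0.3, "ty": 0, "tz": 0.3, "rx": 0, "ry": 0, "rz": 0}
    - {"jaw": 0, "tx": 0, "ty": 0, "tz": 0.3, "rx": 0, "ry": 0, "rz": 0}
    - {"jaw": 0, "tx": 0, "ty": 0, "tz": 0.2, "rx": 0, "ry": 0, "rz": 0}
    - {"jaw": 0, "tx": 0, "ty": 0, "tz": 0.2, "rx": 0, "ry": 0, "rz": 0}
    - {"jaw": 0, "tx": 0, "ty": 0, "tz": 0.2, "rx": 0, "ry": 0, "rz": 0}
    - {"jaw": 0, "tx": 0, "ty": 0, "tz": 0.2, "rx": 0, "ry": 0, "rz": 0}

```text
t: 12.27
ee_pos: [0.5537, -0.0161, 0.3234]
eef_rot: [0.0, 0.787, 0.617, 0.0]
wrist_force: [-1.7, -0.8, 5.3]
opening: 0.0006
finger_force: 2.5
```

Request:
play_rows:
  increments:
    - {"jaw": 0, "tx": 0, "ty": 0, "tz": 0.1, "rx": 0, "ry": 0, "rz": 0}
    - {"jaw": 0, "tx": 0, "ty": 0, "tz": 0.1, "rx": 0, "ry": 0, "rz": 0}
    - {"jaw": 0, "tx": 0, "ty": 0, "tz": 0.1, "rx": 0, "ry": 0, "rz": 0}
    - {"jaw": 0, "tx": 0, "ty": 0, "tz": 0.1, "rx": 0, "ry": 0, "rz": 0}

```text
t: 12.6
ee_pos: [0.5536, -0.0161, 0.32]
eef_rot: [0.0, 0.787, 0.617, 0.0]
wrist_force: [-2.5, -0.7, 7.5]
opening: 0.0006
finger_force: 3.8
```

Request:
play_rows:
  increments:
    - {"jaw": 0, "tx": 0, "ty": 0, "tz": 0.1, "rx": 0, "ry": 0, "rz": 0}
    - {"jaw": 0, "tx": 0, "ty": 0, "tz": 0.1, "rx": 0, "ry": 0, "rz": 0}
    - {"jaw": 0, "tx": 0, "ty": 0, "tz": 0.1, "rx": 0, "ry": 0, "rz": 0}
    - {"jaw": 0, "tx": 0, "ty": 0, "tz": 0.1, "rx": 0, "ry": 0, "rz": 0}

```text
t: 12.93
ee_pos: [0.5536, -0.0162, 0.3167]
eef_rot: [0.0, 0.787, 0.617, 0.0]
wrist_force: [-3.3, -0.4, 10.8]
opening: 0.0005
finger_force: 5.8
```

Request:
play_rows:
  increments:
    - {"jaw": 0, "tx": 0, "ty": 0, "tz": 0.1, "rx": 0, "ry": 0, "rz": 0}
    - {"jaw": 0, "tx": 0, "ty": 0, "tz": 0.1, "rx": 0, "ry": 0, "rz": 0}
    - {"jaw": 0, "tx": 0, "ty": 0, "tz": 0.1, "rx": 0, "ry": 0, "rz": 0}
    - {"jaw": 0, "tx": 0, "ty": 0, "tz": 0, "rx": 0, "ry": 0, "rz": 0}

```text
t: 13.27
ee_pos: [0.5536, -0.0161, 0.3141]
eef_rot: [0.001, 0.787, 0.617, 0.0]
wrist_force: [-3.5, -0.3, 13.2]
opening: 0.0002
finger_force: 6.4
```

Request:
play_rows:
  increments:
    - {"jaw": 0, "tx": 0, "ty": 0, "tz": 0.1, "rx": 0, "ry": 0, "rz": 0}
    - {"jaw": 0, "tx": 0, "ty": 0, "tz": 0.1, "rx": 0, "ry": 0, "rz": 0}
    - {"jaw": 0, "tx": 0, "ty": 0, "tz": 0, "rx": 0, "ry": 0, "rz": 0}

```text
t: 13.52
ee_pos: [0.5536, -0.0162, 0.3109]
eef_rot: [0.0, 0.787, 0.617, 0.0]
wrist_force: [-1.4, -1.4, 9.7]
opening: 0.0006
finger_force: 5.6
```

The force dropped from over 13 N to 9.7 N, so it probably clicked. I'll hold and see how it settles.

Request:
play_rows:
  increments:
    - {"jaw": 0, "tx": 0, "ty": 0, "tz": 0, "rx": 0, "ry": 0, "rz": 0}
    - {"jaw": 0, "tx": 0, "ty": 0, "tz": 0, "rx": 0, "ry": 0, "rz": 0}
    - {"jaw": 0, "tx": 0, "ty": 0, "tz": 0, "rx": 0, "ry": 0, "rz": 0}

```text
t: 13.77
ee_pos: [0.5537, -0.0162, 0.3112]
eef_rot: [0.0, 0.787, 0.617, 0.0]
wrist_force: [-2.8, -0.5, 7.6]
opening: 0.0009
finger_force: 4.1
```

Request:
play_rows:
  increments:
    - {"jaw": 0, "tx": 0, "ty": 0, "tz": 0.1, "rx": 0, "ry": 0, "rz": 0}
    - {"jaw": 0, "tx": 0, "ty": 0, "tz": 0.1, "rx": 0, "ry": 0, "rz": 0}
    - {"jaw": 0, "tx": 0, "ty": 0, "tz": 0.1, "rx": 0, "ry": 0, "rz": 0}
    - {"jaw": 0, "tx": 0, "ty": 0, "tz": 0.1, "rx": 0, "ry": 0, "rz": 0}

```text
t: 14.1
ee_pos: [0.5536, -0.0162, 0.3079]
eef_rot: [0.0, 0.787, 0.617, 0.0]
wrist_force: [-4.5, -0.6, 14.0]
opening: 0.0008
finger_force: 7.0
```

Request:
play_rows:
  increments:
    - {"jaw": 0, "tx": 0, "ty": 0, "tz": 0.1, "rx": 0, "ry": 0, "rz": 0}
    - {"jaw": 0, "tx": 0, "ty": 0, "tz": 0.1, "rx": 0, "ry": 0, "rz": 0}
    - {"jaw": 0, "tx": 0, "ty": 0, "tz": 0.1, "rx": 0, "ry": 0, "rz": 0}

```text
t: 14.35
ee_pos: [0.5536, -0.0162, 0.3055]
eef_rot: [0.001, 0.787, 0.617, 0.0]
wrist_force: [-5.3, 0.3, 17.4]
opening: 0.0003
finger_force: 8.6
```

Request:
play_rows:
  increments:
    - {"jaw": 0, "tx": 0, "ty": 0, "tz": 0.1, "rx": 0, "ry": 0, "rz": 0}
    - {"jaw": 0, "tx": 0, "ty": 0, "tz": 0.1, "rx": 0, "ry": 0, "rz": 0}
    - {"jaw": 0, "tx": 0, "ty": 0, "tz": 0, "rx": 0, "ry": 0, "rz": 0}

```text
t: 14.6
ee_pos: [0.5536, -0.0162, 0.3037]
eef_rot: [0.001, 0.787, 0.617, 0.001]
wrist_force: [-4.7, -1.2, 16.6]
opening: 0.0003
finger_force: 8.7
```

Request:
play_rows:
  increments:
    - {"jaw": 0, "tx": 0, "ty": 0, "tz": -1, "rx": 0, "ry": 0, "rz": 0}
    - {"jaw": 0, "tx": 0, "ty": 0, "tz": -2, "rx": 0, "ry": 0, "rz": 0}
    - {"jaw": 0, "tx": 0, "ty": 0, "tz": -3, "rx": 0, "ry": 0, "rz": 0}
    - {"jaw": 0, "tx": -2, "ty": 0, "tz": -3, "rx": 0, "ry": 0, "rz": 0}
    - {"jaw": 0, "tx": -3, "ty": 0, "tz": -2, "rx": 0, "ry": 0, "rz": 0}
    - {"jaw": 0, "tx": -3, "ty": 0, "tz": 0, "rx": 0, "ry": 0, "rz": 0}
    - {"jaw": 0, "tx": -3, "ty": 0, "tz": 0, "rx": 0, "ry": 0, "rz": 0}
    - {"jaw": 0, "tx": -3, "ty": 0, "tz": 0, "rx": 0, "ry": 0, "rz": 0}

```text
t: 15.27
ee_pos: [0.5199, -0.1532, 0.4115]
eef_rot: [0.0, 0.787, 0.617, 0.0]
wrist_force: [-0.1, -0.2, 0.1]
opening: 0.0007
finger_force: 0.0
```

Request:
play_rows:
  increments:
    - {"jaw": 0, "tx": -3, "ty": 0, "tz": 0, "rx": 0, "ry": 0, "rz": 0}
    - {"jaw": 0, "tx": -3, "ty": 0, "tz": 0, "rx": 0, "ry": 0, "rz": 0}
    - {"jaw": 0, "tx": -3, "ty": 0, "tz": 0, "rx": 0, "ry": 0, "rz": 0}
    - {"jaw": 0, "tx": -2, "ty": 0, "tz": 0, "rx": 0, "ry": 0, "rz": 0}
    - {"jaw": 0, "tx": 0, "ty": 0, "tz": 0, "rx": 0, "ry": 0, "rz": 0}
    - {"jaw": 0, "tx": 0, "ty": 0, "tz": 0, "rx": 0, "ry": 0, "rz": 0}
    - {"jaw": 0, "tx": 0, "ty": 0, "tz": 0, "rx": 0, "ry": 0, "rz": 0}
    - {"jaw": 0, "tx": 0, "ty": 0, "tz": 0, "rx": 0, "ry": 0, "rz": 0}

```text
t: 15.93
ee_pos: [0.4944, -0.2579, 0.4111]
eef_rot: [-0.0, 0.787, 0.618, 0.0]
wrist_force: [0.3, -0.4, 1.0]
opening: 0.0001
finger_force: 0.0
```

Run:
```python
from plan import *
a=np.radians(YAW)
Ps=[]
for n in('scene','top'):
  D=[]
  for k in range(12):
    c=grab(n);D.append(c['z_map'])
  c['z_map']=np.median(D,0);P=cloud(c);d=P-BAY
  x=np.cos(a)*d[...,0]+np.sin(a)*d[...,1];y=-np.sin(a)*d[...,0]+np.cos(a)*d[...,1];z=d[...,2]
  m=(abs(x)<.045)&(y>-.053)&(y<.040)&(z>.02)&(z<.07)
  A=np.c_[x[m],y[m],np.ones(m.sum())];f=np.linalg.lstsq(A,z[m],rcond=None)[0]
  b=((abs(x)<.08)&(y>-.10)&(y<-.065)|(abs(x)<.08)&(y>.06)&(y<.12))&(z>.02)&(z<.05)
  B=np.c_[x[b],y[b],np.ones(b.sum())];g=np.linalg.lstsq(B,z[b],rcond=None)[0]
  print(n,m.sum(),'door fit slope x,y,z0',f,'back',b.sum(),g,'edge z',f@[0,-.049,1],'hinge z',f@[0,.049,1])
c=load('scene')['color'];cv2.imwrite('pics/s5.png',cv2.resize(c[130:245,215:340],(652,600),interpolation=cv2.INTER_CUBIC))
plan(bay2w([0,-.047,.038]),YAW)
```

```text
scene 447 door fit slope x,y,z0 [-0.     0.001  0.036] back 796 [-0.001 -0.002  0.032] edge z 0.03587612607198131 hinge z 0.03594631913811986
top 989 door fit slope x,y,z0 [-0.002  0.001  0.036] back 1749 [-0.001 -0.001  0.033] edge z 0.03632582679183369 hinge z 0.0363952352675119
t 17.13 rot deg [0.001 0.003 0.002] then shift cm [25.033  0.004  9.127] ee [ 0.494 -0.259  0.411] F [-0.314 -0.067  0.378] open 0.00030626558380391814 fin 0.0 q [-0.503  0.288  1.593 -0.     1.26  -0.263]
```

View pics/s5.png

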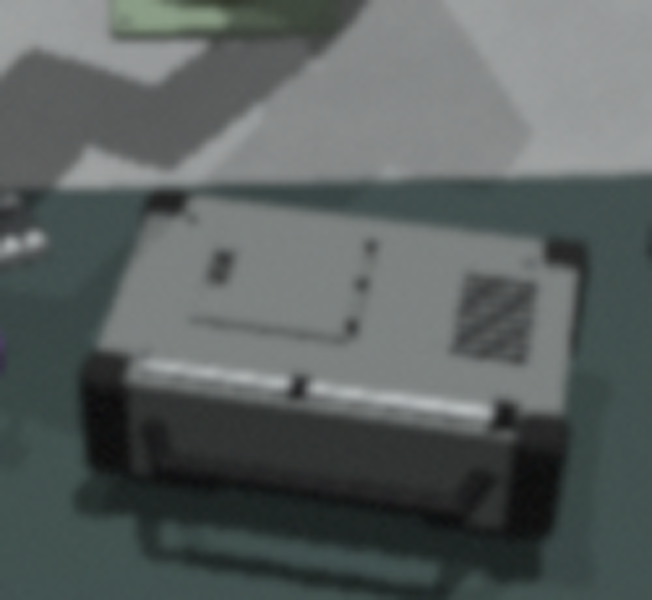

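The door lies flat, from its hinge at (362,285) to the thumb ribs at (220,267). Its slope against the back is about 0.002 rad in both views, so it's clicked shut. The robot is clear, so I'm handing in.

```bash
python3 -c "
from bench import ctrl
print(ctrl.sign_off())"
```

```text
the job is handed in; nothing more can be done
None
```

The pack is seated in its bay with the nose towards the hinge, the door is clicked shut and lies flat with the arm clear of it (largest press reading about 17 N), and the job was handed in at about 17 s; no verdict came back.

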